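# Rack the D-bore arbor collars and shut the keeper

### The arm

A 6-joint arm with a two-finger parallel gripper is mounted at the origin on the work surface. World frame = base frame: x ahead of the robot, y to its left, z up, the work surface at z = 0. Lengths are in m, angles in rad, forces in N, time in s.
With the tool pointing down it reaches from about 0.35 to 0.975 m from the base axis. Payload 7.1 kg.
Tool frame: the origin (TCP) lies between the finger pads; the fingertips stand 8 mm ahead of it and the grasp point (between the pads) lies 11 mm behind it; z points along the fingers, y is the line along which they close (so a half turn about z gives the same grasp; the last joint's range is limited). The gripper opens to 88 mm and grips with 3 to 60 N. Pads are 20 mm wide; open, the fingers measure 115 mm over their backs; the gripper's body (75 mm by 178 mm) begins 61 mm behind the grasp point.
Start: joints at [1.161, 0.423, 1.63, -0, 1.089, -0.019], TCP at [0.238, 0.578, 0.231] pointing down, gripper open.
Joint ranges: [-3, 3], [-0.9, 2.11], [0.09, 2.58], [-1.31, 4.45], [0.11, 2.69], [-2.54, 2.54]. Speed limits (rad/s): [2.39, 2.39, 3.01, 3.14, 3.14, 3.14].

### API

Orientations are given as [roll, pitch, yaw] about the fixed x, y, z axes, in that order (R = Rz(yaw) Ry(pitch) Rx(roll)).
In Python, from cell import manip, grab_frame, order gives the robot as it stands.
- The arm moves only by the tool arm_command, never from a script. Its arguments are lists of equal length, an entry for each row: "jaw": the opening in per cent of the stroke, from 0 (shut) to 100 (fully open); "slide": the shift along the tool's x, y, z in mm, a list of three; "turn": the turn about the tool's z in degrees. In form: {"jaw": [jaw, ...], "slide": [[x, y, z], ...], "turn": [turn, ...]}. A call has 1 to 20 rows; each row is the pose to reach, as a shift and turn from the pose commanded when the call began, along the tool's axes at that moment; what a row does not reach only later rows make up. A row lasts 1/12 s, in which the tool goes at most 41.7 mm and 7.16 degrees, less where a joint would pass 70% of its speed; a pose out of reach is approached as far as the arm can. A call with a gripper value outside its range is refused whole. The fingers move at their own pace and stop on an object; the grip force is fixed at half the most. Time passes only in rows, so rows that repeat a pose let the fingers close. It gives the time, the measured TCP pose, the force, the opening and the grip force at its end, in the units of the state.
- manip.observe(): the state, without advancing time (a new reading comes with each control period).
- grab_frame(name): name is "side" or "top" or "wrist"; returns a dict with "image" (420x560x3 uint8, red, green, blue), "K" (3x3 intrinsics, pixels), "eye" and "rotation" of the camera in the world. Camera axes: x right, y down, z forward; pixel columns grow to the right and rows downward; lengths in m; the calibration is good to about 2 mm. A picture is of the moment at which its call begins. There is no depth.
- order.finish_job(): hands the job in; it is judged then, once.
The state is a dict: "clock": time; "joint_positions": joint angles; "qd": joint speeds; "joint_efforts": joint torques, N m; "eef_pos": TCP position; "orientation": TCP orientation; "ft_force": force on the tool from outside, world axes, zero at the start; "ft_torque": the same for the moment, N m; "opening": finger opening in m; "grasp_force": force on a finger pad.
Only numpy, scipy, OpenCV 4.12 (cv2) and the standard library are available. Lean on these libraries where they do the work, as an engineer would, in place of code of your own. Each camera call takes 0.05 s, during which the arm holds its last target. There are 200 camera calls.

### The job

Swing the rack's keeper bar well back, past upright, then put every flanged D-bore collar lying on the bench onto a post of its own, flange down, turned so that its flat matches the post's and it drops fully home on the deck. When all are home, swing the keeper bar shut over them until it snaps into its catch; leave the plain round-bore ring where it lies.

Things in the scene. Friction and masses are not known exactly. Their poses are not given: they have to be found in the camera images.
- rack: Fixed rack: plywood deck 140 x 418 mm, 18 mm thick, with a row of 4 D-posts. Origin on the bench under the row's middle; y runs along the row, x from the row to the hinge side (away from the robot), z up. Posts at x = 0, y = -127.5, -42.5, 42.5, 127.5 mm; two 72 mm high hinge stands at x = 75, y = -172 and 172; a 92 mm high catch block at x = 0, y = 214.
- keeper (a joint): Keeper bar hinge, rad. 0 = shut, bar over the posts 3 mm above seated hubs; grows as it swings up and back, stop at 2.2. Stays where left (2 to 4 N at the handle moves it). A spring catch at the end away from the handle resists below 0.17 (some 10 N more, 15 N to lift out) and snaps over at about 0.07; fully in the detent it reads under 0.02. Starts part-way shut.
- keeper_grip (a point): Middle of the keeper's handle: a level black round, 18 mm thick, 70 mm long along the rack's y, the overhanging -y end of the steel bar (14 mm thick). Free all round; can be pinched across from above. Circles point keeper_hinge at 75.7 mm radius; shut, it lies 75 mm towards rack -x of the hinge axis and 10 mm above it.
- keeper_hinge (a point): Point on the keeper's hinge axis, beside the handle's middle (same rack y as keeper_grip). The axis is parallel to the rack's y, 62 mm above the bench.
- plain_ring: A plain round aluminium ring, 54 mm outside, 34 mm round bore, 30 mm high, lying on the bench; not part of the job. Origin at the centre of its underside.
- post0: Fixed upright steel post of D section on the rack: 28 mm diameter with one flat, 8 mm from the axis; 36 mm high above the deck, its top 6 mm tapered by 2.5 mm all round. Origin on the axis at the deck's surface (18 mm above the bench); its x axis points out through the flat. Each post's flat faces its own way.
- post1: Fixed upright steel post of D section on the rack: 28 mm diameter with one flat, 8 mm from the axis; 36 mm high above the deck, its top 6 mm tapered by 2.5 mm all round. Origin on the axis at the deck's surface (18 mm above the bench); its x axis points out through the flat. Each post's flat faces its own way.
- post2: Fixed upright steel post of D section on the rack: 28 mm diameter with one flat, 8 mm from the axis; 36 mm high above the deck, its top 6 mm tapered by 2.5 mm all round. Origin on the axis at the deck's surface (18 mm above the bench); its x axis points out through the flat. Each post's flat faces its own way.
- post3: Fixed upright steel post of D section on the rack: 28 mm diameter with one flat, 8 mm from the axis; 36 mm high above the deck, its top 6 mm tapered by 2.5 mm all round. Origin on the axis at the deck's surface (18 mm above the bench); its x axis points out through the flat. Each post's flat faces its own way.
- collar0: Loose aluminium collar (may be absent), 0.2 kg, 44 mm high: below, a round flange, 66 mm diameter, 10 thick; above it a hexagonal hub 46 across flats; right through, a D bore, 31.5 diameter, its flat 9.5 mm from the axis. Origin: centre of underside; x points to the bore's flat, square to one hub face. Goes on a post only with flat to flat (within 6 degrees), else it perches on top.
- collar1: Loose aluminium collar (may be absent), 0.2 kg, 44 mm high: below, a round flange, 66 mm diameter, 10 thick; above it a hexagonal hub 46 across flats; right through, a D bore, 31.5 diameter, its flat 9.5 mm from the axis. Origin: centre of underside; x points to the bore's flat, square to one hub face. Goes on a post only with flat to flat (within 6 degrees), else it perches on top.
- collar2: Loose aluminium collar (may be absent), 0.2 kg, 44 mm high: below, a round flange, 66 mm diameter, 10 thick; above it a hexagonal hub 46 across flats; right through, a D bore, 31.5 diameter, its flat 9.5 mm from the axis. Origin: centre of underside; x points to the bore's flat, square to one hub face. Goes on a post only with flat to flat (within 6 degrees), else it perches on top.
- collar3: Loose aluminium collar (may be absent), 0.2 kg, 44 mm high: below, a round flange, 66 mm diameter, 10 thick; above it a hexagonal hub 46 across flats; right through, a D bore, 31.5 diameter, its flat 9.5 mm from the axis. Origin: centre of underside; x points to the bore's flat, square to one hub face. Goes on a post only with flat to flat (within 6 degrees), else it perches on top.
Not all that is in view belongs to the job. What is shaped like the collar3 but blue or pink is not meant.

How it is judged:
On the way, in this order (a step that is already met when the one before it is completed fails the run):
1. the keeper bar is swung back past upright (value of joint keeper above 1.65 rad), for 0.2 s.
2. every collar is home on a post while the keeper is open (angle between each of collar0, collar1, collar2, collar3's own z axis and vertical below 0.08 rad and ((horizontal distance between collar0 and post0 below 0.005 m and z of collar0 in the frame of post0 between -0.004 and 0.004 m) or (horizontal distance between collar0 and post1 below 0.005 m and z of collar0 in the frame of post1 between -0.004 and 0.004 m) or (horizontal distance between collar0 and post2 below 0.005 m and z of collar0 in the frame of post2 between -0.004 and 0.004 m) or (horizontal distance between collar0 and post3 below 0.005 m and z of collar0 in the frame of post3 between -0.004 and 0.004 m)) and ((horizontal distance between collar1 and post0 below 0.005 m and z of collar1 in the frame of post0 between -0.004 and 0.004 m) or (horizontal distance between collar1 and post1 below 0.005 m and z of collar1 in the frame of post1 between -0.004 and 0.004 m) or (horizontal distance between collar1 and post2 below 0.005 m and z of collar1 in the frame of post2 between -0.004 and 0.004 m) or (horizontal distance between collar1 and post3 below 0.005 m and z of collar1 in the frame of post3 between -0.004 and 0.004 m)) and ((horizontal distance between collar2 and post0 below 0.005 m and z of collar2 in the frame of post0 between -0.004 and 0.004 m) or (horizontal distance between collar2 and post1 below 0.005 m and z of collar2 in the frame of post1 between -0.004 and 0.004 m) or (horizontal distance between collar2 and post2 below 0.005 m and z of collar2 in the frame of post2 between -0.004 and 0.004 m) or (horizontal distance between collar2 and post3 below 0.005 m and z of collar2 in the frame of post3 between -0.004 and 0.004 m)) and ((horizontal distance between collar3 and post0 below 0.005 m and z of collar3 in the frame of post0 between -0.004 and 0.004 m) or (horizontal distance between collar3 and post1 below 0.005 m and z of collar3 in the frame of post1 between -0.004 and 0.004 m) or (horizontal distance between collar3 and post2 below 0.005 m and z of collar3 in the frame of post2 between -0.004 and 0.004 m) or (horizontal distance between collar3 and post3 below 0.005 m and z of collar3 in the frame of post3 between -0.004 and 0.004 m)) and value of joint keeper above 0.5 rad), for 0.2 s.
At the end, for the whole second after the job is handed in: Every collar present is on a post of its own, flange down and upright (within 0.08 rad), within 5 mm of the post's axis and 4 mm of the deck, its flat on the post's flat, at rest; the keeper bar is shut in its catch (joint under 0.04 rad); the plain ring has moved less than 50 mm (angle between each of collar0, collar1, collar2, collar3's own z axis and vertical below 0.08 rad and ((horizontal distance between collar0 and post0 below 0.005 m and z of collar0 in the frame of post0 between -0.004 and 0.004 m) or (horizontal distance between collar0 and post1 below 0.005 m and z of collar0 in the frame of post1 between -0.004 and 0.004 m) or (horizontal distance between collar0 and post2 below 0.005 m and z of collar0 in the frame of post2 between -0.004 and 0.004 m) or (horizontal distance between collar0 and post3 below 0.005 m and z of collar0 in the frame of post3 between -0.004 and 0.004 m)) and ((horizontal distance between collar1 and post0 below 0.005 m and z of collar1 in the frame of post0 between -0.004 and 0.004 m) or (horizontal distance between collar1 and post1 below 0.005 m and z of collar1 in the frame of post1 between -0.004 and 0.004 m) or (horizontal distance between collar1 and post2 below 0.005 m and z of collar1 in the frame of post2 between -0.004 and 0.004 m) or (horizontal distance between collar1 and post3 below 0.005 m and z of collar1 in the frame of post3 between -0.004 and 0.004 m)) and ((horizontal distance between collar2 and post0 below 0.005 m and z of collar2 in the frame of post0 between -0.004 and 0.004 m) or (horizontal distance between collar2 and post1 below 0.005 m and z of collar2 in the frame of post1 between -0.004 and 0.004 m) or (horizontal distance between collar2 and post2 below 0.005 m and z of collar2 in the frame of post2 between -0.004 and 0.004 m) or (horizontal distance between collar2 and post3 below 0.005 m and z of collar2 in the frame of post3 between -0.004 and 0.004 m)) and ((horizontal distance between collar3 and post0 below 0.005 m and z of collar3 in the frame of post0 between -0.004 and 0.004 m) or (horizontal distance between collar3 and post1 below 0.005 m and z of collar3 in the frame of post1 between -0.004 and 0.004 m) or (horizontal distance between collar3 and post2 below 0.005 m and z of collar3 in the frame of post2 between -0.004 and 0.004 m) or (horizontal distance between collar3 and post3 below 0.005 m and z of collar3 in the frame of post3 between -0.004 and 0.004 m)) and linear speed of each of collar0, collar1, collar2, collar3 below 0.02 m/s and value of joint keeper below 0.04 rad and distance of plain_ring from where it was at the start of the episode below 0.05 m); the robot touches nothing.
It fails at once if the plain ring is disturbed (moved 50 mm or more) (distance of plain_ring from where it was at the start of the episode above 0.05 m).
Of collar0, collar1, collar2, collar3 only 3 to 4 are there at a start; the rules pass over those that are not, and their reading is None.
At some moment in a run one of collar0, collar1, collar2, collar3 may be knocked a few centimetres aside while the robot is not near it.
It also fails if it takes over 208 s, if anything falls off the work surface, if the arm or the gripper's body presses on something with over 40 N, if the wrist force passes 120 N, or if a joint passes its speed limit or range.

## Working session

There is one attempt and no reset: what is moved stays moved. The work goes in short steps, Python scripts to look and compute and a tool call to move; the robot and the scene stay as the last step left them, time stands still between calls to the robot, and variables do not carry over. Pictures are saved under pics/ and viewed, at most 14 in all, crops included, and the job is handed in when it is done.

Besides the shell and the picture viewer there is one more tool, called after "Request:" as name(argument=value, ...), one argument or row to a line, values as JSON. arm_command: Moves the arm, as the interface text tells. Its arguments: {"type":"object","properties":{"jaw":{"type":"array"},"slide":{"type":"array"},"turn":{"type":"array"}},"required":["jaw","slide","turn"]}

```bash
mkdir -p pics; ls
python3 - <<'E'
from cell import manip, grab_frame, order
import cv2
print(manip.observe())
for n in("top","side"):
    f=grab_frame(n); cv2.imwrite(f"pics/{n}0.png",cv2.resize(f["image"][:,:,::-1],(800,600),interpolation=cv2.INTER_CUBIC))
    print(n,f["K"].tolist(),f["eye"],f["rotation"].tolist())
E
```

```text
pics
{'clock': 0.0, 'joint_positions': array([ 1.16103482e+00,  4.23844557e-01,  1.63069149e+00,  2.48637101e-05,
        1.08856891e+00, -1.90020162e-02]), 'qd': array([-8.88276603e-04, -1.19244117e-03, -5.63615496e-05, -6.82985382e-04,
        4.94906597e-04,  3.09344482e-04]), 'joint_efforts': array([ 7.98528963e-04, -5.44643354e+01, -2.73659420e+01,  6.44105324e-02,
        2.29882932e-02, -1.49549810e-04]), 'eef_pos': array([0.2378132 , 0.57740491, 0.22989877]), 'orientation': array([-3.14008104e+00, -5.07420223e-05,  2.75082158e+00]), 'ft_force': array([0.26263824, 0.50786588, 0.52172167]), 'ft_torque': array([0.06592535, 0.02663691, 0.02251459]), 'grasp_force': 0.0, 'opening': 0.08764612372892032}
top [[412.98494477748744, 0.0, 272.0597377553521], [0.0, 412.98494477748744, 217.9536817207503], [0.0, 0.0, 1.0]] [ 0.36311313 -0.04173988  1.20620298] [-2.9765882494612734, -0.002191482386874055, -1.5670738539079683]
side [[481.40313046274935, 0.0, 275.2401471662643], [0.0, 481.40313046274935, 202.80506466472852], [0.0, 0.0, 1.0]] [-0.13183968  0.6446634   0.63067428] [-2.0875362666478283, 0.00025618362367096914, -2.332485020830756]
```

View pics/top0.png

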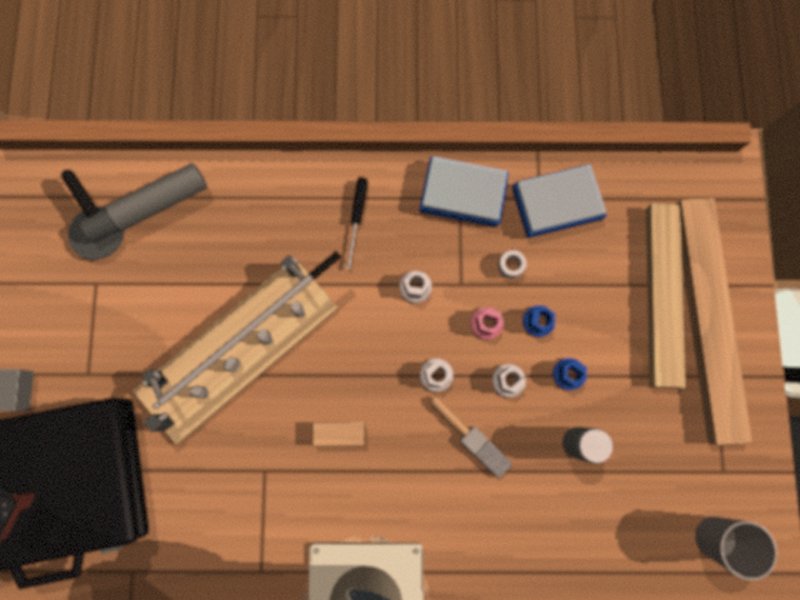

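View pics/side0.png

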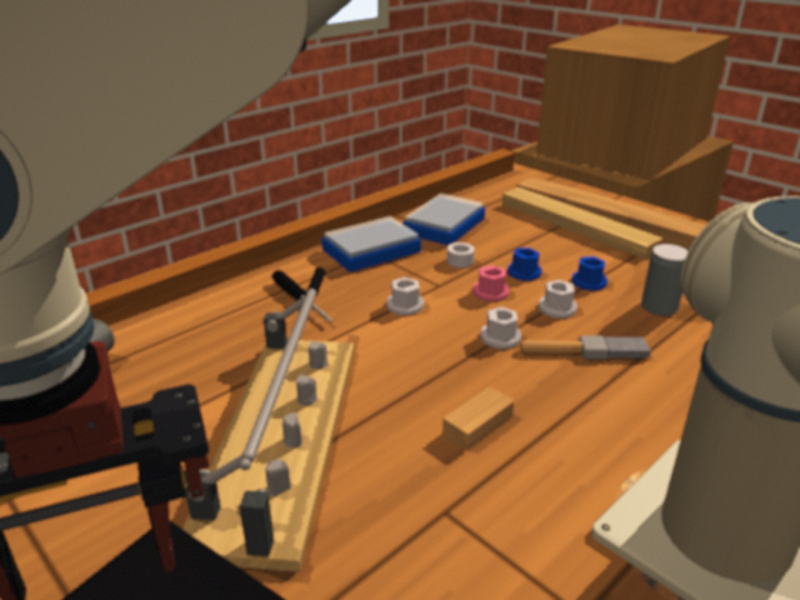

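```bash
cat > h.py <<'E'
from cell import manip, grab_frame, order
import cv2, numpy as np
from scipy.spatial.transform import Rotation as Ro
from scipy.optimize import least_squares
def rot(e): return Ro.from_euler('xyz',e).as_matrix()
def proj(f,P):
    c=(np.atleast_2d(P)-f["eye"])@rot(f["rotation"]); p=c@f["K"].T
    return p[:,:2]/p[:,2:]
def back(f,uv,z):
    uv=np.atleast_2d(uv); d=np.c_[uv,np.ones(len(uv))]@np.linalg.inv(f["K"]).T@rot(f["rotation"]).T
    return f["eye"]+d*((z-f["eye"][2])/d[:,2])[:,None]
def crop(f,name,x0,y0,w,h,s):
    im=f["image"][y0:y0+h,x0:x0+w,::-1]
    cv2.imwrite("pics/"+name,cv2.resize(im,None,fx=s,fy=s,interpolation=cv2.INTER_CUBIC))
E
python3 - <<'E'
from h import *
f=grab_frame("top")
crop(f,"rack.png",90,170,160,145,5)
# bench plane estimates
s=1/1.42857
for n,uv in dict(ring=(512,264),A=(416,287),B=(437,376),C=(509,381),pink=(488,323)).items(): print(n,back(f,np.array(uv)*s,.025)[0].round(3))
for uv in [(297,258),(337,308),(178,443),(135,392)]: print(back(f,np.array(uv)*s,.018)[0].round(3))
E
```

```text
ring [ 0.66  -0.297  0.025]
A [ 0.611 -0.099  0.025]
B [ 0.43  -0.14   0.025]
C [ 0.42  -0.284  0.025]
pink [ 0.537 -0.245  0.025]
[0.672 0.147 0.018]
[0.568 0.062 0.018]
[0.297 0.37  0.018]
[0.396 0.462 0.018]
```

View pics/rack.png

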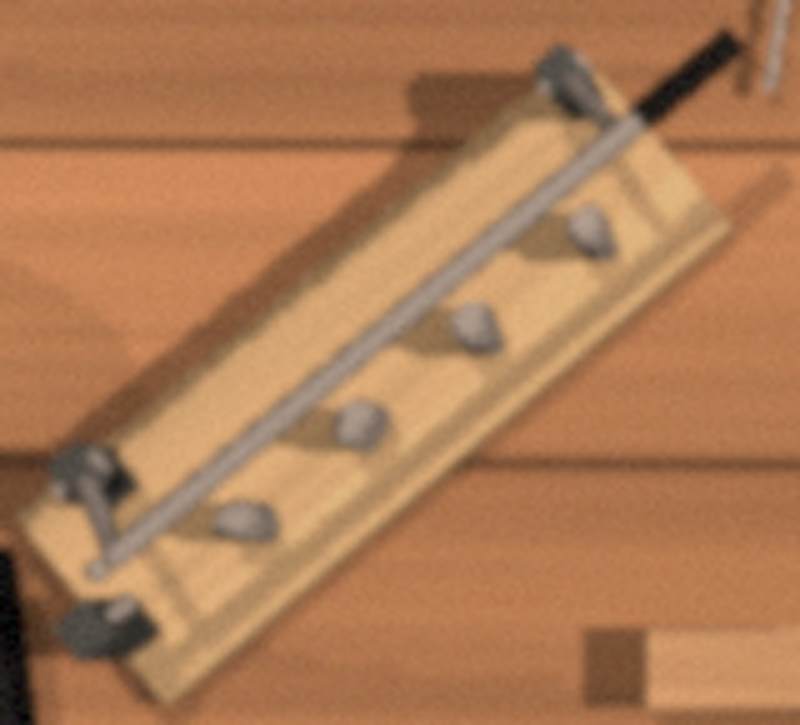

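```bash
cat > fit.py <<'E'
from h import *
f=grab_frame("top")
px=lambda l:(np.array(l)+.5)/5-.5+[90,170]
pt=px([(589,226),(473,325),(358,422),(240,520)])
ck=px([(730,228),(165,702),(20,512)])
Y=np.array([-127.5,-42.5,42.5,127.5])/1e3
L=np.r_[np.c_[0*Y,Y,0*Y+.054]]
def W(p,L): c,s=np.cos(p[2]),np.sin(p[2]); L=np.atleast_2d(L); return np.c_[p[0]+c*L[:,0]-s*L[:,1],p[1]+s*L[:,0]+c*L[:,1],L[:,2]]
r=least_squares(lambda p:(proj(f,W(p,L))-pt).ravel(),[.48,.26,.72]); p=r.x
print("rack",p.round(4),r.fun.round(2)); print(W(p,L).round(4))
cr=back(f,ck,.018); c,s=np.cos(p[2]),np.sin(p[2]); R=np.array([[c,s],[-s,c]])
print("corners local",((cr[:,:2]-p[:2])@R.T).round(3))
a0=np.arctan2(10,75)
H=lambda q:W(p,[.075-.0757*np.cos(a0+q[0]),q[1],.062+.0757*np.sin(a0+q[0])])
h=px([(690,78)])
for g in(.3,1.0):
    r=least_squares(lambda q:(proj(f,H(q))-h).ravel(),[g,-.23]); print("keeper",r.x.round(3),H(r.x).round(4))
E
python3 fit.py
python3 - <<'E'
from h import *
f=grab_frame("side"); crop(f,"side1.png",120,170,180,220,3)
f=grab_frame("top"); crop(f,"col.png",270,170,150,115,5)
E
```

```text
rack [0.4799 0.2337 0.7225] [ 0.52 -0.31  0.43 -0.49 -0.24  0.05 -0.7   0.71]
[[0.5642 0.1381 0.054 ]
 [0.508  0.2018 0.054 ]
 [0.4518 0.2656 0.054 ]
 [0.3956 0.3294 0.054 ]]
corners local [[-0.046 -0.187]
 [-0.043  0.227]
 [ 0.095  0.224]]
keeper [ 0.514 -0.22 ] [[0.6363 0.0783 0.1076]]
keeper [ 0.514 -0.22 ] [[0.6363 0.0783 0.1076]]
```

View pics/col.png

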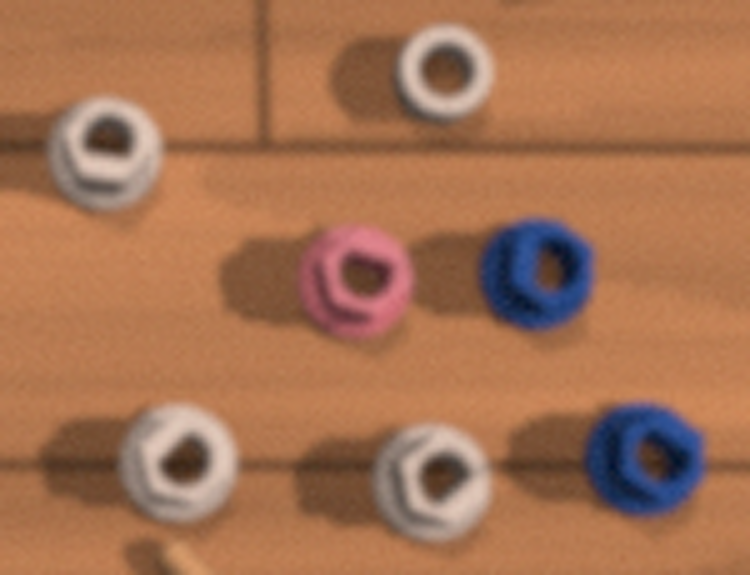

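Three silver flanged D-bore collars: A (106,150), B (180,462), C (432,482) in the crop. The pink and blue ones are excluded, and the ring is at (447,72), so collar 4 is absent. Next I open the keeper, whose handle is at (690,78) in the rack crop.

```bash
cat > go.py <<'E'
import sys
from h import *
# usage: go.py x y z yawdeg -> slide(mm), turn(deg) from present pose, tool assumed down
def go(x,y,z,yaw=None):
    o=manip.observe(); R=rot(o["orientation"]); cy=np.degrees(o["orientation"][2])
    d=R.T@(np.array([x,y,z])-o["eef_pos"])*1000
    t=0 if yaw is None else -((yaw-cy+180)%360-180)
    L=np.linalg.norm(d)
    print("pos",o["eef_pos"].round(4),"yaw",cy.round(2),"-> slide",d.round(1),"turn",round(t,2),"rows>=",int(max(L/41.7,abs(t)/7.16))+1, "j6 end", round(np.degrees(np.arctan2(y,x))+90-(cy if yaw is None else yaw),0))
if __name__=="__main__": go(*map(float,sys.argv[1:]))
E
python3 go.py .636 .078 .21 131.4
```

```text
pos [0.238  0.5777 0.2304] yaw 157.61 -> slide [-558.4 -310.4   20.6] turn 26.21 rows>= 16 j6 end -34.0
```

View pics/side1.png

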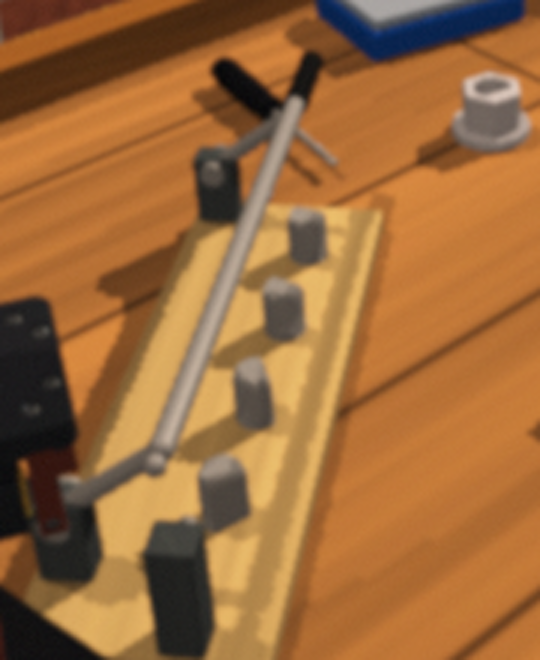

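Request:
arm_command(
  jaw=[100, 100, 100, 100, 100, 100, 100, 100, 100, 100, 100, 100, 100, 100, 100, 100, 100, 100, 100],
  slide=[
    [-558, -310, 20],
    [-558, -310, 20],
    [-558, -310, 20],
    [-558, -310, 20],
    [-558, -310, 20],
    [-558, -310, 20],
    [-558, -310, 20],
    [-558, -310, 20],
    [-558, -310, 20],
    [-558, -310, 20],
    [-558, -310, 20],
    [-558, -310, 20],
    [-558, -310, 20],
    [-558, -310, 20],
    [-558, -310, 20],
    [-558, -310, 20],
    [-558, -310, 20],
    [-558, -310, 20],
    [-558, -310, 20],
  ],
  turn=[26.2, 26.2, 26.2, 26.2, 26.2, 26.2, 26.2, 26.2, 26.2, 26.2, 26.2, 26.2, 26.2, 26.2, 26.2, 26.2, 26.2, 26.2, 26.2],
)

```text
clock: 1.88
eef_pos: [0.6349, 0.0797, 0.2104]
orientation: [-3.141, -0.001, 2.294]
ft_force: [-0.2, 0.8, -0.9]
opening: 0.0875
grasp_force: 0.0
```

```bash
python3 - <<'E'
from h import *
f=grab_frame("wrist"); crop(f,"w1.png",0,0,560,420,1.4)
print(f["eye"],f["rotation"],f["K"][0]); print(proj(f,[[.6363,.0783,.1076]])*1.4)
E
python3 go.py .634 .0775 .097 131.4
```

```text
[0.58857154 0.13254212 0.36453486] [2.88055021e+00 9.90533737e-04 7.23923236e-01] [313.74235501   0.         280.74705432]
[[393.18932048 294.77657007]]
pos [0.6348 0.08   0.2106] yaw 131.49 -> slide [ -1.4  -2.2 113.6] turn 0.09 rows>= 3 j6 end -34.0
```

View pics/w1.png

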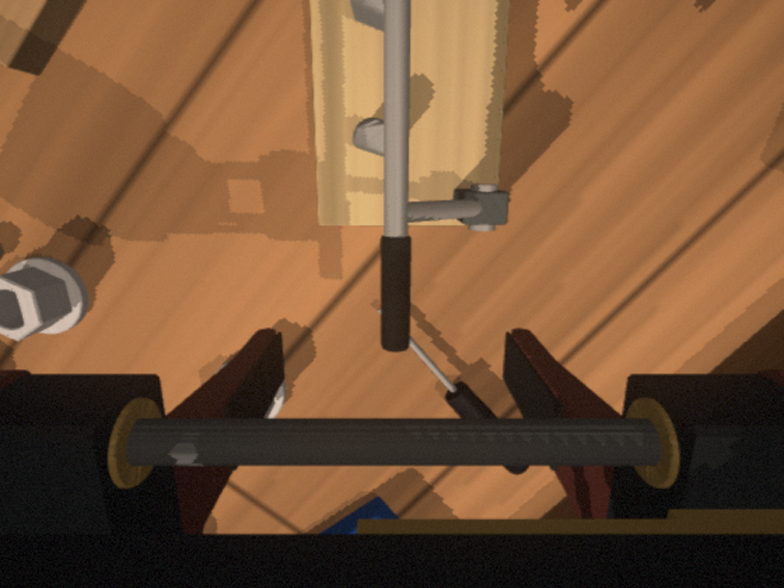

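Request:
arm_command(
  jaw=[100, 100, 100, 100, 0, 0, 0, 0, 0, 0],
  slide=[
    [-1, -2, 40],
    [-1, -2, 80],
    [-1, -2, 112],
    [-1, -2, 112],
    [-1, -2, 112],
    [-1, -2, 112],
    [-1, -2, 112],
    [-1, -2, 112],
    [-1, -2, 112],
    [-1, -2, 112],
  ],
  turn=[0, 0, 0, 0, 0, 0, 0, 0, 0, 0],
)

```text
clock: 2.77
eef_pos: [0.6357, 0.0767, 0.1]
orientation: [3.14, 0.001, 2.293]
ft_force: [-0.7, 0.8, 0.3]
opening: 0.0514
grasp_force: 0.0
```

Run:
```python
from h import *
o=manip.observe(); print(o["eef_pos"],o["opening"],o["grasp_force"],o["ft_force"])
c,s=np.cos(.7225),np.sin(.7225)
d=o["eef_pos"][:2]-[.4799,.2337]; X=c*d[0]+s*d[1]; Z=o["eef_pos"][2]+.011
a=np.arctan2(Z-.062,.075-X); print("local",X,-s*d[0]+c*d[1],Z,"r",np.hypot(Z-.062,.075-X),"q",a-.1326)
R=rot(o["orientation"]);ey=np.array([c,s,0])
for q in np.linspace(a-.1326,2.12,20)[1:]:
    A=q+.1326; D=ey*(.075-.0757*np.cos(A)-X)+np.array([0,0,.062+.0757*np.sin(A)-Z]); print(q.round(2),(R.T@D*1000).round(1))
```

```text
[0.63573892 0.07667585 0.10003497] 0.051423543709065676 0.0 [-0.7413497   0.77823562  0.33223879]
local 0.013069209080003946 -0.22084280702224945 0.11103496678587076 r 0.07899272644786806 q 0.5371027071187795
0.62 [-0.   6.7 -2.7]
0.7 [-0.  11.2 -7.1]
0.79 [ -0.   16.1 -11.1]
0.87 [ -0.   21.2 -14.7]
0.95 [ -0.   26.7 -17.9]
1.04 [ -0.   32.4 -20.6]
1.12 [ -0.   38.3 -22.8]
1.2 [ -0.   44.4 -24.5]
1.29 [ -0.   50.6 -25.7]
1.37 [ -0.   56.8 -26.4]
1.45 [ -0.   63.1 -26.5]
1.54 [ -0.   69.4 -26.2]
1.62 [ -0.   75.7 -25.3]
1.7 [ -0.   81.8 -23.9]
1.79 [ -0.   87.8 -22. ]
1.87 [ -0.   93.7 -19.6]
1.95 [ -0.   99.3 -16.7]
2.04 [ -0.  104.6 -13.3]
2.12 [ -0.  109.7  -9.6]
```

Request:
arm_command(
  jaw=[0, 0, 0, 0, 0, 0, 0, 0, 0],
  slide=[
    [0, 1, 3],
    [0, 1, 3],
    [0, 1, 3],
    [0, 1, 3],
    [0, 1, 3],
    [0, 1, 3],
    [0, 1, 3],
    [0, 1, 3],
    [0, 1, 3],
  ],
  turn=[0, 0, 0, 0, 0, 0, 0, 0, 0],
)

```text
clock: 3.52
eef_pos: [0.6369, 0.0782, 0.0952]
orientation: [3.139, 0.0, 2.293]
ft_force: [4.8, 4.7, -6.6]
opening: 0.017
grasp_force: 30.0
```

Request:
arm_command(
  jaw=[0, 0, 0, 0, 0, 0, 0, 0, 0, 0, 0, 0, 0, 0, 0, 0, 0],
  slide=[
    [0, 5, -7.5],
    [0, 9.5, -12],
    [0, 14.3, -16],
    [0, 19.4, -19.5],
    [0, 25, -22.7],
    [0, 30.6, -25.4],
    [0, 36.5, -27.6],
    [0, 42.6, -29.3],
    [0, 49, -30.5],
    [0, 55, -31.2],
    [0, 67.6, -31],
    [0, 80, -28.7],
    [0, 92, -24.4],
    [0, 97.5, -21.5],
    [0, 103, -18],
    [0, 107, -15],
    [0, 107, -15],
  ],
  turn=[0, 0, 0, 0, 0, 0, 0, 0, 0, 0, 0, 0, 0, 0, 0, 0, 0],
)

```text
clock: 4.93
eef_pos: [0.7167, 0.1473, 0.1108]
orientation: [-3.141, 0.001, 2.294]
ft_force: [1.3, -3.5, 0.8]
opening: 0.0175
grasp_force: 30.0
```

Run:
```python
from h import *
o=manip.observe(); print(o["eef_pos"],o["opening"],o["grasp_force"],o["ft_force"],o["clock"])
c,s=np.cos(.7225),np.sin(.7225)
d=o["eef_pos"][:2]-[.4799,.2337]; X=c*d[0]+s*d[1]; Z=o["eef_pos"][2]+.011
print("q",np.arctan2(Z-.062,.075-X)-.1326)
```

```text
[0.71673953 0.14734513 0.11083447] 0.017455819001019866 30.00020921230316 [ 1.28840785 -3.50113096  0.78483187] 4.9333
q 2.0890083307772347
```

Request:
arm_command(
  jaw=[100, 100, 100, 100, 100, 100, 100, 100, 100, 100, 100, 100, 100, 100],
  slide=[
    [0, 0, 0],
    [0, 0, 0],
    [0, 0, 0],
    [0, 0, 0],
    [0, 0, 0],
    [0, 0, -40],
    [0, 0, -80],
    [0, 0, -120],
    [0, 0, -140],
    [120, -120, -140],
    [120, -120, -140],
    [120, -120, -140],
    [120, -120, -140],
    [120, -120, -140],
  ],
  turn=[0, 0, 0, 0, 0, 0, 0, 0, 0, 0, 0, 0, 0, 0],
)

```text
clock: 6.1
eef_pos: [0.5389, 0.1583, 0.2496]
orientation: [-3.136, -0.004, 2.295]
ft_force: [-0.3, 0.0, -0.5]
opening: 0.0878
grasp_force: 0.0
```

Run:
```python
from h import *
f=grab_frame("wrist"); crop(f,"w2.png",0,0,560,420,1.4)
np.save("w2.npy",f,allow_pickle=True)
print(f["eye"],f["rotation"])
L=[[.5642,.1381,.054],[.508,.2018,.054],[.4518,.2656,.054],[.3956,.3294,.054]]
print((proj(f,L)*1.4).round(0).tolist())
```

```text
[0.49341465 0.21139778 0.40388848] [2.88330124 0.00625466 0.72466583]
[[401.0, 300.0], [402.0, 195.0], [403.0, 76.0], [404.0, -60.0]]
```

View pics/w2.png

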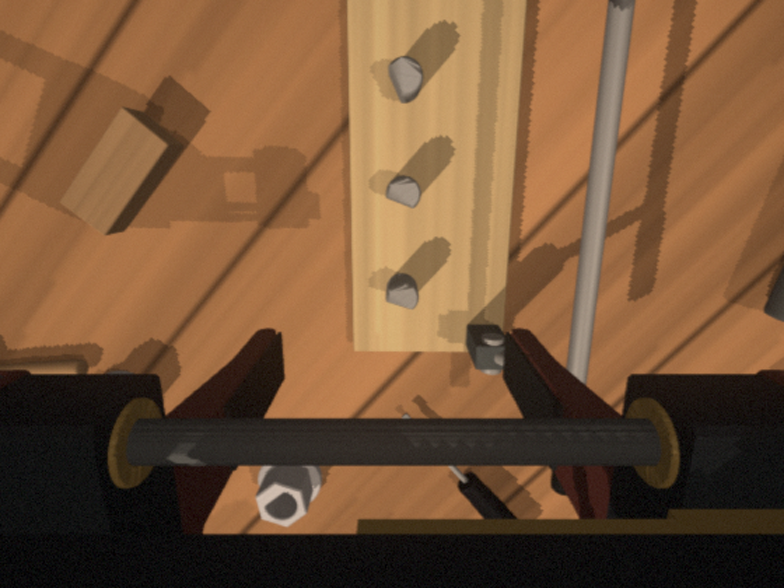

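Run:
```python
from h import *
f=np.load("w2.npy",allow_pickle=True).item()
ims=[f["image"][y-22:y+22,288-22:288+22,::-1] for y in(208,137,55)]
cv2.imwrite("pics/posts.png",cv2.resize(np.hstack(ims),None,fx=6,fy=6,interpolation=cv2.INTER_CUBIC))
```

```text
(no output)
```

View pics/posts.png

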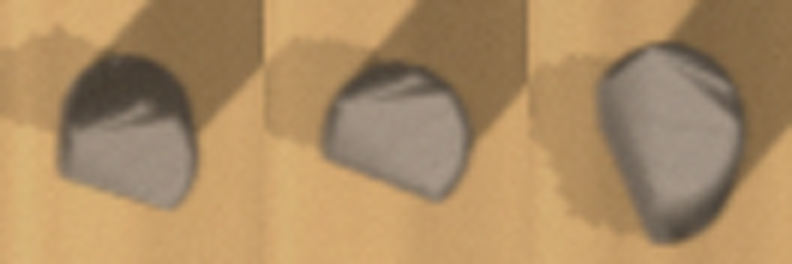

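```bash
cat > post.py <<'E'
from h import *
from scipy.optimize import minimize
f=np.load("w2.npy",allow_pickle=True).item()
def D(r,fl):
    a=np.linspace(0,2*np.pi,180); p=r*np.c_[np.cos(a),np.sin(a)]; p[:,0]=np.minimum(p[:,0],fl); return p
sec=[(D(.014,.008),.018),(D(.014,.008),.048),(D(.0115,.0055),.054)]
S=8
hsv=cv2.cvtColor(f["image"],cv2.COLOR_RGB2HSV)
for nm,y,xy in((0,208,(.5642,.1381)),(1,137,(.508,.2018)),(2,55,(.4518,.2656))):
    x0,y0=262,y-24
    im=cv2.resize(f["image"][y0:y0+48,x0:x0+48],None,fx=S,fy=S,interpolation=cv2.INTER_CUBIC)
    s=cv2.cvtColor(im,cv2.COLOR_RGB2HSV)[:,:,1]
    t,m=cv2.threshold(s,0,1,cv2.THRESH_BINARY_INV+cv2.THRESH_OTSU)
    n,lb,st,cc=cv2.connectedComponentsWithStats(m); k=1+np.argmin(np.hypot(*(cc[1:]-192).T)+1e3*(st[1:,4]<2000)); m=(lb==k).astype(np.uint8)
    def cost(p):
        c,si=np.cos(p[2]),np.sin(p[2]); P=[]
        for q,z in sec: P.append(np.c_[p[0]/1e3+xy[0]+q@[c,-si],p[1]/1e3+xy[1]+q@[si,c],np.full(len(q),z)])
        uv=(proj(f,np.vstack(P))-[x0,y0]+.5)*S-.5
        g=np.zeros_like(m); cv2.fillConvexPoly(g,cv2.convexHull((uv*16).astype(np.int32)),1,shift=4)
        return (g!=m).sum()
    best=min((minimize(cost,[0,0,a],method="Nelder-Mead",options=dict(initial_simplex=np.array([0,0,a])+np.array([[0,0,0],[3,0,0],[0,3,0],[0,0,.35]]))) for a in np.arange(0,6.28,.5)),key=lambda r:r.fun)
    p=best.x; print(nm,"thr",t,"area",m.sum(),"bad",best.fun,"xy",(np.array(xy)+p[:2]/1e3).round(4),"yaw",np.degrees(p[2]).round(1)%360)
E
python3 post.py
python3 - <<'E'
from h import *
f=np.load("w2.npy",allow_pickle=True).item()
for y,e in((208,[(62,178),(172,208)]),(137,[(325-264,155),(437-264,200)]),(55,[(603-528,105),(650-528,235)])):
    u=(np.array(e)+.5)/6-.5+[266,y-22]; b=back(f,u,.052); d=b[1]-b[0]
    print(np.degrees(np.arctan2(d[1],d[0])).round(1), "normal", np.degrees(np.arctan2(d[1],d[0])).round(1)+90, -90)
E
```

```text
0 thr 89.0 area 28602 bad 2409.0 xy [0.564  0.1392] yaw 292.4
1 thr 85.0 area 25550 bad 2513.0 xy [0.5077 0.2032] yaw 290.6
2 thr 84.0 area 37147 bad 2913.0 xy [0.4517 0.2669] yaw 242.2
25.7 normal 115.7 -90
20.0 normal 110.0 -90
-27.0 normal 63.0 -90
```

```bash
python3 go.py .37 -.19 .30 10
```

```text
pos [0.5424 0.1587 0.2506] yaw 131.49 -> slide [-146.9 -360.3  -48.8] turn 121.49 rows>= 17 j6 end 53.0
```

Request:
arm_command(
  jaw=[100, 100, 100, 100, 100, 100, 100, 100, 100, 100, 100, 100, 100, 100, 100, 100, 100, 100, 100],
  slide=[
    [-147, -360, -49],
    [-147, -360, -49],
    [-147, -360, -49],
    [-147, -360, -49],
    [-147, -360, -49],
    [-147, -360, -49],
    [-147, -360, -49],
    [-147, -360, -49],
    [-147, -360, -49],
    [-147, -360, -49],
    [-147, -360, -49],
    [-147, -360, -49],
    [-147, -360, -49],
    [-147, -360, -49],
    [-147, -360, -49],
    [-147, -360, -49],
    [-147, -360, -49],
    [-147, -360, -49],
    [-147, -360, -49],
  ],
  turn=[121.5, 121.5, 121.5, 121.5, 121.5, 121.5, 121.5, 121.5, 121.5, 121.5, 121.5, 121.5, 121.5, 121.5, 121.5, 121.5, 121.5, 121.5, 121.5],
)

```text
clock: 7.73
eef_pos: [0.3748, -0.1904, 0.3001]
orientation: [3.141, -0.001, 0.176]
ft_force: [-0.1, -0.5, 0.5]
opening: 0.0877
grasp_force: 0.0
```

Run:
```python
from h import *
f=grab_frame("wrist"); crop(f,"w3.png",0,0,560,420,1.4)
np.save("w3.npy",f,allow_pickle=True)
L=[[.611,-.099,.044],[.43,-.14,.044],[.42,-.284,.044]]
print((proj(f,L)*1.4).round(0).tolist())
```

```text
[[332.0, -59.0], [349.0, 180.0], [501.0, 219.0]]
```

View pics/w3.png

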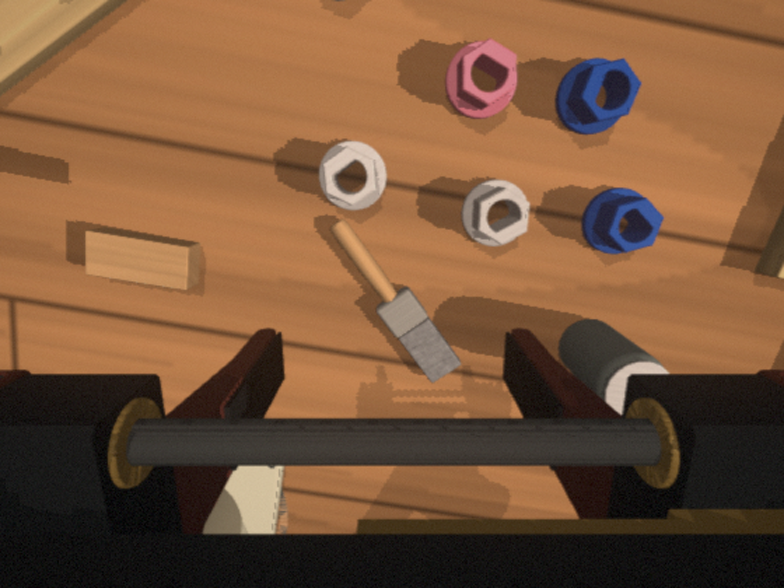

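B is at (352,174) and C at (497,213), both silver with D bores; A is out of view. Now an enlarged crop of B and C.

Run:
```python
from h import *
f=np.load("w3.npy",allow_pickle=True).item()
ims=[f["image"][y-28:y+28,x-28:x+28,::-1] for x,y in((251,125),(355,152))]
cv2.imwrite("pics/BC.png",cv2.resize(np.hstack(ims),None,fx=7,fy=7,interpolation=cv2.INTER_CUBIC))
```

```text
(no output)
```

View pics/BC.png

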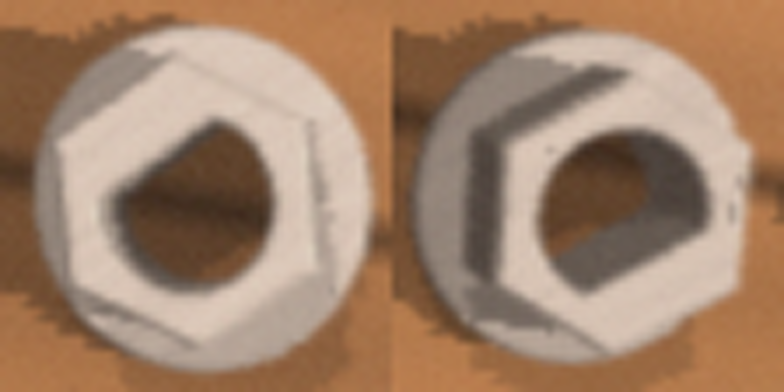

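```bash
cat > hexfit.py <<'E'
from h import *
def hexfit(f,uv,nrm_uv,z=.044,x0=None):
    """uv hex top corners in image px; nrm_uv: pair (centre, point towards flat)"""
    b=back(f,uv,z)[:,:2]; n=back(f,nrm_uv,z)[:,:2]; g=np.arctan2(*(n[1]-n[0])[::-1])
    r=.023/np.cos(np.pi/6)
    def F(p):
        a=p[2]+np.pi/6+np.arange(6)*np.pi/3; h=p[:2]+r*np.c_[np.cos(a),np.sin(a)]
        d=np.linalg.norm(b[:,None]-h[None],axis=2); i=d.argmin(1); return (b-h[i]).ravel()
    s=least_squares(F,[*b.mean(0),g]); print("xy",s.x[:2].round(4),"flat dir",np.degrees(s.x[2]).round(1),"guess",np.degrees(g).round(1),"rms mm",(1e3*np.sqrt((s.fun**2).mean()*2)).round(2)); return s.x
E
python3 - <<'E'
from hexfit import *
f=np.load("w3.npy",allow_pickle=True).item()
t=lambda l,o:(np.array(l)+.5)/7-.5+o
B=[(172,52),(308,122),(318,272),(200,345),(70,285),(60,145)]
C=[(238,72),(356,148),(343,285),(213,352),(111,280),(118,140)]
hexfit(f,t(B,[223,97]),t([(188,203),(116,98)],[223,97]))
hexfit(f,t(C,[327,124]),t([(228,212),(278,318)],[327,124]))
E
```

```text
xy [ 0.4337 -0.14  ] flat dir 44.0 guess 44.5 rms mm 1.03
xy [ 0.4236 -0.2856] flat dir -141.2 guess -141.5 rms mm 1.35
```

```bash
python3 go.py .4337 -.140 .12 134
```

```text
pos [ 0.3746 -0.1902  0.3   ] yaw 10.12 -> slide [ 66.9 -39.1 180. ] turn -123.88 rows>= 18 j6 end -62.0
```

Request:
arm_command(
  jaw=[100, 100, 100, 100, 100, 100, 100, 100, 100, 100, 100, 100, 100, 100, 100, 100, 100, 100, 100, 100],
  slide=[
    [67, -39, 180],
    [67, -39, 180],
    [67, -39, 180],
    [67, -39, 180],
    [67, -39, 180],
    [67, -39, 180],
    [67, -39, 180],
    [67, -39, 180],
    [67, -39, 180],
    [67, -39, 180],
    [67, -39, 180],
    [67, -39, 180],
    [67, -39, 180],
    [67, -39, 180],
    [67, -39, 180],
    [67, -39, 180],
    [67, -39, 180],
    [67, -39, 180],
    [67, -39, 180],
    [67, -39, 180],
  ],
  turn=[-124, -124, -124, -124, -124, -124, -124, -124, -124, -124, -124, -124, -124, -124, -124, -124, -124, -124, -124, -124],
)

```text
clock: 9.45
eef_pos: [0.4336, -0.1399, 0.1197]
orientation: [3.141, 0.0, 2.337]
ft_force: [-0.6, -0.3, 0.7]
opening: 0.0882
grasp_force: 0.0
```

```bash
python3 go.py .4337 -.140 .022 134
python3 - <<'E'
from h import *
f=grab_frame("wrist"); crop(f,"w4.png",100,40,360,270,2)
np.save("w4.npy",f,allow_pickle=True)
print((proj(f,[[.4337,-.14,.044]])-[100,40])*2)
E
```

```text
pos [ 0.4336 -0.1399  0.1197] yaw 133.92 -> slide [-0.1 -0.  97.7] turn -0.08 rows>= 3 j6 end -62.0
[[361.06566267 355.30985906]]
```

View pics/w4.png

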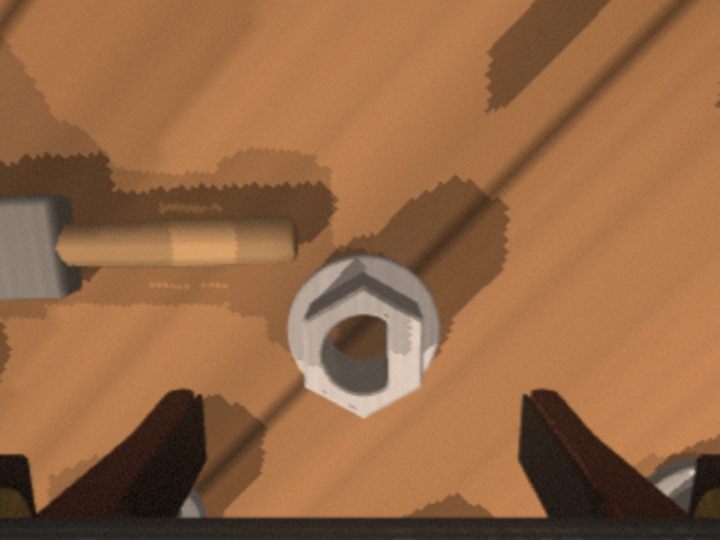

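Request:
arm_command(
  jaw=[100, 100, 100, 100, 0, 0, 0, 0, 0, 0, 0, 0, 0, 0],
  slide=[
    [0, 0, 40],
    [0, 0, 75],
    [0, 0, 98],
    [0, 0, 98],
    [0, 0, 98],
    [0, 0, 98],
    [0, 0, 98],
    [0, 0, 98],
    [0, 0, 98],
    [0, 0, 98],
    [0, 0, 98],
    [0, 0, 98],
    [0, 0, 98],
    [0, 0, 98],
  ],
  turn=[0, 0, 0, 0, 0, 0, 0, 0, 0, 0, 0, 0, 0, 0],
)

```text
clock: 10.67
eef_pos: [0.4337, -0.1399, 0.0223]
orientation: [3.141, 0.001, 2.337]
ft_force: [0.2, 1.3, 7.1]
opening: 0.0459
grasp_force: 30.0
```

```bash
python3 go.py .4337 -.140 .14 134;python3 go.py .508 .2025 .14 20.5
```

```text
pos [ 0.4337 -0.1399  0.0223] yaw 133.91 -> slide [  -0.2    0.  -117.7] turn -0.09 rows>= 3 j6 end -62.0
pos [ 0.4337 -0.1399  0.0223] yaw 133.91 -> slide [ 195.   291.1 -117.7] turn 113.41 rows>= 16 j6 end 91.0
```

Request:
arm_command(
  jaw=[0, 0, 0, 0, 0, 0, 0, 0, 0, 0, 0, 0, 0, 0, 0, 0, 0, 0, 0, 0],
  slide=[
    [0, 0, -30],
    [0, 0, -70],
    [0, 0, -118],
    [195, 291, -118],
    [195, 291, -118],
    [195, 291, -118],
    [195, 291, -118],
    [195, 291, -118],
    [195, 291, -118],
    [195, 291, -118],
    [195, 291, -118],
    [195, 291, -118],
    [195, 291, -118],
    [195, 291, -118],
    [195, 291, -118],
    [195, 291, -118],
    [195, 291, -118],
    [195, 291, -118],
    [195, 291, -118],
    [195, 291, -118],
  ],
  turn=[0, 0, 0, 113.5, 113.5, 113.5, 113.5, 113.5, 113.5, 113.5, 113.5, 113.5, 113.5, 113.5, 113.5, 113.5, 113.5, 113.5, 113.5, 113.5],
)

```text
clock: 12.33
eef_pos: [0.507, 0.2024, 0.1393]
orientation: [3.142, 0.001, 0.35]
ft_force: [0.1, -0.4, -1.8]
opening: 0.0457
grasp_force: 30.0
```

```bash
python3 go.py .508 .2025 .0405 20.4
```

```text
pos [0.507  0.2024 0.1393] yaw 20.06 -> slide [ 1.1  0.2 98.8] turn -0.34 rows>= 3 j6 end 91.0
```

Request:
arm_command(
  jaw=[0, 0, 0, 0, 0, 0, 0, 0],
  slide=[
    [1, 0, 30],
    [1, 0, 52],
    [1, 0, 58],
    [1, 0, 63],
    [1, 0, 68],
    [1, 0, 73],
    [1, 0, 76],
    [1, 0, 76],
  ],
  turn=[0, 0, 0, 0, 0, 0, 0, 0],
)

```text
clock: 13.0
eef_pos: [0.5086, 0.2029, 0.0637]
orientation: [3.142, -0.0, 0.356]
ft_force: [-0.5, 0.7, -2.8]
opening: 0.0459
grasp_force: 30.0
```

Request:
arm_command(
  jaw=[0, 0, 0, 0, 0, 70, 70, 70, 70, 70],
  slide=[
    [0, 0, 6],
    [0, 0, 12],
    [0, 0, 18],
    [0, 0, 22.5],
    [0, 0, 22.5],
    [0, 0, 22.5],
    [0, 0, 22.5],
    [0, 0, 22.5],
    [0, 0, 22.5],
    [0, 0, 22.5],
  ],
  turn=[0, 0, 0, 0, 0, 0, 0, 0, 0, 0],
)

```text
clock: 13.83
eef_pos: [0.5089, 0.203, 0.0414]
orientation: [3.142, -0.001, 0.356]
ft_force: [-0.5, -0.2, -0.0]
opening: 0.0615
grasp_force: 0.0
```

```bash
python3 go.py .38 -.25 .24 8.8
```

```text
pos [0.5089 0.203  0.0414] yaw 20.41 -> slide [-278.6  379.6 -198.8] turn 11.61 rows>= 13 j6 end 48.0
```

Request:
arm_command(
  jaw=[70, 70, 70, 100, 100, 100, 100, 100, 100, 100, 100, 100, 100, 100, 100, 100, 100],
  slide=[
    [0, 0, -30],
    [0, 0, -65],
    [0, 0, -105],
    [-279, 380, -199],
    [-279, 380, -199],
    [-279, 380, -199],
    [-279, 380, -199],
    [-279, 380, -199],
    [-279, 380, -199],
    [-279, 380, -199],
    [-279, 380, -199],
    [-279, 380, -199],
    [-279, 380, -199],
    [-279, 380, -199],
    [-279, 380, -199],
    [-279, 380, -199],
    [-279, 380, -199],
  ],
  turn=[0, 0, 0, 11.6, 11.6, 11.6, 11.6, 11.6, 11.6, 11.6, 11.6, 11.6, 11.6, 11.6, 11.6, 11.6, 11.6],
)

```text
clock: 15.25
eef_pos: [0.3792, -0.2515, 0.2405]
orientation: [3.141, -0.001, 0.151]
ft_force: [0.4, -0.1, 0.7]
opening: 0.0878
grasp_force: 0.0
```

```bash
cat > find.py <<'E'
from h import *
# silver blobs in a frame -> bench-plane position of each blob's flange (z~.015)
def silver(f,rng=((.25,.75),(-.4,.05))):
    h=cv2.cvtColor(f["image"],cv2.COLOR_RGB2HSV); m=((h[:,:,1]<70)&(h[:,:,2]>110)).astype(np.uint8)
    n,lb,st,cc=cv2.connectedComponentsWithStats(cv2.morphologyEx(m,cv2.MORPH_OPEN,np.ones((3,3))))
    for i in range(1,n):
        b=back(f,cc[i],.025)[0]
        if st[i,4]>150 and rng[0][0]<b[0]<rng[0][1] and rng[1][0]<b[1]<rng[1][1]: print(b[:2].round(3),"px",cc[i].round(0),"area",st[i,4],"wh",st[i,2:4])
E
python3 - <<'E'
from find import *
f=grab_frame("wrist"); np.save("w5.npy",f,allow_pickle=True); print("wrist"); silver(f)
print(proj(f,[.4236,-.2856,.044]))
f=grab_frame("top"); np.save("t5.npy",f,allow_pickle=True); print("top"); silver(f)
E
python3 go.py .4236 -.2856 .12 8.8
```

```text
wrist
[ 0.425 -0.283] px [313. 149.] area 1758 wh [54 54]
[ 0.289 -0.234] px [256. 251.] area 2230 wh [71 74]
[[316.95931121 152.51458401]]
top
[ 0.662 -0.296] px [358. 184.] area 186 wh [18 19]
[ 0.613 -0.098] px [291. 200.] area 299 wh [22 21]
[ 0.305 -0.21 ] px [331. 308.] area 189 wh [16 19]
pos [ 0.3794 -0.2499  0.2399] yaw 8.8 -> slide [ 38.3  42.2 119.9] turn 0.0 rows>= 4 j6 end 47.0
```

Request:
arm_command(
  jaw=[100, 100, 100, 100, 100, 100, 100, 100, 100, 0, 0, 0, 0, 0, 0, 0, 0, 0],
  slide=[
    [38, 42, 100],
    [38, 42, 100],
    [38, 42, 120],
    [38, 42, 120],
    [38, 42, 150],
    [38, 42, 180],
    [38, 42, 205],
    [38, 42, 218],
    [38, 42, 218],
    [38, 42, 218],
    [38, 42, 218],
    [38, 42, 218],
    [38, 42, 218],
    [38, 42, 218],
    [38, 42, 218],
    [38, 42, 218],
    [38, 42, 218],
    [38, 42, 218],
  ],
  turn=[0, 0, 0, 0, 0, 0, 0, 0, 0, 0, 0, 0, 0, 0, 0, 0, 0, 0],
)

```text
clock: 16.85
eef_pos: [0.4237, -0.2863, 0.0226]
orientation: [3.141, -0.0, 0.154]
ft_force: [-1.0, 1.1, 6.6]
opening: 0.0459
grasp_force: 30.0
```

```bash
python3 go.py .564 .1387 .14 83.4
```

```text
pos [ 0.4237 -0.2863  0.0226] yaw 8.8 -> slide [ 203.7 -398.5 -117.4] turn -74.6 rows>= 12 j6 end 20.0
```

Request:
arm_command(
  jaw=[0, 0, 0, 0, 0, 0, 0, 0, 0, 0, 0, 0, 0, 0, 0, 0, 0],
  slide=[
    [0, 0, -30],
    [0, 0, -70],
    [0, 0, -118],
    [204, -398.5, -118],
    [204, -398.5, -118],
    [204, -398.5, -118],
    [204, -398.5, -118],
    [204, -398.5, -118],
    [204, -398.5, -118],
    [204, -398.5, -118],
    [204, -398.5, -118],
    [204, -398.5, -118],
    [204, -398.5, -118],
    [204, -398.5, -118],
    [204, -398.5, -118],
    [204, -398.5, -118],
    [204, -398.5, -118],
  ],
  turn=[0, 0, 0, -74.7, -74.7, -74.7, -74.7, -74.7, -74.7, -74.7, -74.7, -74.7, -74.7, -74.7, -74.7, -74.7, -74.7],
)

```text
clock: 18.27
eef_pos: [0.5631, 0.1383, 0.1395]
orientation: [-3.14, 0.001, 1.457]
ft_force: [-0.2, -0.6, -3.7]
opening: 0.0456
grasp_force: 30.0
```

```bash
python3 go.py .564 .1387 .0405 83.4
```

```text
pos [0.5631 0.1383 0.1395] yaw 83.49 -> slide [ 0.6  1.  99. ] turn 0.09 rows>= 3 j6 end 20.0
```

Request:
arm_command(
  jaw=[0, 0, 0, 0, 0, 0, 0, 0],
  slide=[
    [0, 1, 30],
    [0, 1, 52],
    [0, 1, 58],
    [0, 1, 63],
    [0, 1, 68],
    [0, 1, 73],
    [0, 1, 76],
    [0, 1, 76],
  ],
  turn=[0, 0, 0, 0, 0, 0, 0, 0],
)

```text
clock: 18.93
eef_pos: [0.5647, 0.1388, 0.0644]
orientation: [-3.141, -0.0, 1.457]
ft_force: [-2.3, 2.7, -4.3]
opening: 0.0456
grasp_force: 30.0
```

Request:
arm_command(
  jaw=[0, 0, 0, 0, 0, 70, 70, 70, 70, 70],
  slide=[
    [0, 0, 6],
    [0, 0, 12],
    [0, 0, 18],
    [0, 0, 23],
    [0, 0, 23],
    [0, 0, 23],
    [0, 0, 23],
    [0, 0, 23],
    [0, 0, 23],
    [0, 0, 23],
  ],
  turn=[0, 0, 0, 0, 0, 0, 0, 0, 0, 0],
)

```text
clock: 19.77
eef_pos: [0.5657, 0.1386, 0.0417]
orientation: [3.14, -0.0, 1.457]
ft_force: [-0.6, 0.6, 0.9]
opening: 0.0613
grasp_force: 0.0
```

```bash
python3 go.py .54 -.11 .22 30
```

```text
pos [0.5657 0.1386 0.0417] yaw 83.5 -> slide [-249.9    2.8 -178.4] turn 53.5 rows>= 8 j6 end 48.0
```

Request:
arm_command(
  jaw=[70, 70, 70, 100, 100, 100, 100, 100, 100, 100, 100, 100, 100, 100, 100],
  slide=[
    [0, 0, -30],
    [0, 0, -65],
    [0, 0, -105],
    [-250, 3, -178],
    [-250, 3, -178],
    [-250, 3, -178],
    [-250, 3, -178],
    [-250, 3, -178],
    [-250, 3, -178],
    [-250, 3, -178],
    [-250, 3, -178],
    [-250, 3, -178],
    [-250, 3, -178],
    [-250, 3, -178],
    [-250, 3, -178],
  ],
  turn=[0, 0, 0, 53.5, 53.5, 53.5, 53.5, 53.5, 53.5, 53.5, 53.5, 53.5, 53.5, 53.5, 53.5],
)

```text
clock: 21.02
eef_pos: [0.5398, -0.1094, 0.2189]
orientation: [-3.141, 0.0, 0.526]
ft_force: [0.3, 0.4, 0.2]
opening: 0.0879
grasp_force: 0.0
```

Run:
```python
from find import *
f=grab_frame("wrist"); np.save("w6.npy",f,allow_pickle=True); silver(f)
p=proj(f,[.612,-.099,.03])[0].astype(int); print(p)
x0,y0=max(p[0]-50,0),max(p[1]-50,0); print(x0,y0); crop(f,"A.png",x0,y0,100,100,6)
```

```text
[ 0.615 -0.095] px [305. 120.] area 2122 wh [58 61]
[ 0.664 -0.299] px [483. 177.] area 1062 wh [49 47]
[ 0.315 -0.206] px [258. 367.] area 365 wh [31 24]
[306 125]
256 75
```

View pics/A.png

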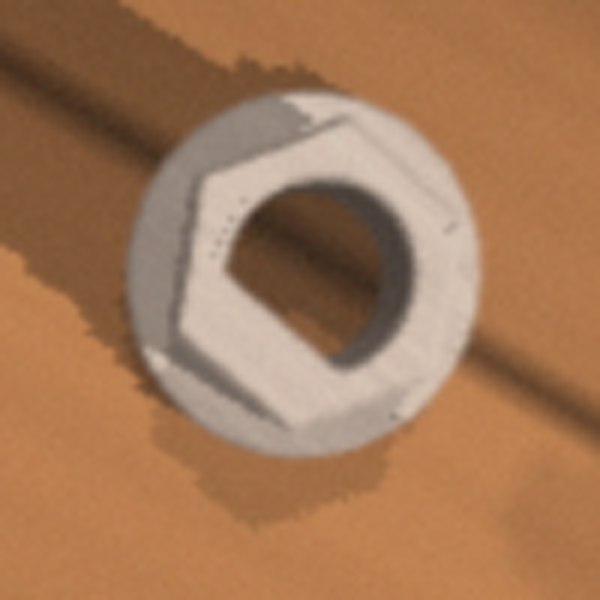

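```bash
python3 - <<'E'
from hexfit import *
f=np.load("w6.npy",allow_pickle=True).item()
t=lambda l:(np.array(l)+.5)/6-.5+[256,75]
A=[(348,122),(462,228),(437,372),(290,428),(180,325),(210,177)]
hexfit(f,t(A),t([(320,275),(235,375)]))
E
python3 go.py .6125 -.0955 .12 30
```

```text
xy [ 0.6168 -0.098 ] flat dir 170.0 guess 169.6 rms mm 1.62
pos [ 0.5398 -0.1093  0.2189] yaw 30.14 -> slide [69.9 24.6 98.9] turn 0.14 rows>= 3 j6 end 51.0
```

```bash
python3 go.py .6168 -.098 .12 20
```

```text
pos [ 0.5398 -0.1093  0.2189] yaw 30.14 -> slide [72.3 28.9 98.9] turn 10.14 rows>= 4 j6 end 61.0
```

Request:
arm_command(
  jaw=[100, 100, 100, 100, 100, 100, 100, 100, 100, 0, 0, 0, 0, 0, 0, 0, 0, 0],
  slide=[
    [72, 29, 80],
    [72, 29, 80],
    [72, 29, 99],
    [72, 29, 99],
    [72, 29, 130],
    [72, 29, 160],
    [72, 29, 185],
    [72, 29, 197],
    [72, 29, 197],
    [72, 29, 197],
    [72, 29, 197],
    [72, 29, 197],
    [72, 29, 197],
    [72, 29, 197],
    [72, 29, 197],
    [72, 29, 197],
    [72, 29, 197],
    [72, 29, 197],
  ],
  turn=[10.1, 10.1, 10.1, 10.1, 10.1, 10.1, 10.1, 10.1, 10.1, 10.1, 10.1, 10.1, 10.1, 10.1, 10.1, 10.1, 10.1, 10.1],
)

```text
clock: 22.57
eef_pos: [0.6169, -0.099, 0.0227]
orientation: [-3.142, -0.0, 0.347]
ft_force: [-1.4, 2.4, 5.6]
opening: 0.0456
grasp_force: 30.0
```

```bash
python3 go.py .4518 .2663 .14 92.5
```

```text
pos [ 0.6169 -0.099   0.0227] yaw 19.91 -> slide [ -30.8 -399.7 -117.3] turn -72.59 rows>= 11 j6 end 28.0
```

Request:
arm_command(
  jaw=[0, 0, 0, 0, 0, 0, 0, 0, 0, 0, 0, 0, 0, 0, 0, 0],
  slide=[
    [0, 0, -30],
    [0, 0, -70],
    [0, 0, -118],
    [-31, -400, -118],
    [-31, -400, -118],
    [-31, -400, -118],
    [-31, -400, -118],
    [-31, -400, -118],
    [-31, -400, -118],
    [-31, -400, -118],
    [-31, -400, -118],
    [-31, -400, -118],
    [-31, -400, -118],
    [-31, -400, -118],
    [-31, -400, -118],
    [-31, -400, -118],
  ],
  turn=[0, 0, 0, -72.6, -72.6, -72.6, -72.6, -72.6, -72.6, -72.6, -72.6, -72.6, -72.6, -72.6, -72.6, -72.6],
)

```text
clock: 23.9
eef_pos: [0.4512, 0.266, 0.1399]
orientation: [-3.141, 0.001, 1.613]
ft_force: [-0.0, -0.4, -2.5]
opening: 0.046
grasp_force: 30.0
```

```bash
python3 go.py .452 .2663 .0405 92.5
```

```text
pos [0.4512 0.266  0.1399] yaw 92.44 -> slide [ 0.3  0.9 99.4] turn -0.06 rows>= 3 j6 end 28.0
```

Request:
arm_command(
  jaw=[0, 0, 0, 0, 0, 0, 0, 0],
  slide=[
    [0, 1, 30],
    [0, 1, 52],
    [0, 1, 58],
    [0, 1, 63],
    [0, 1, 68],
    [0, 1, 73],
    [0, 1, 76],
    [0, 1, 76],
  ],
  turn=[0, 0, 0, 0, 0, 0, 0, 0],
)

```text
clock: 24.57
eef_pos: [0.4525, 0.2664, 0.0642]
orientation: [3.141, -0.0, 1.614]
ft_force: [0.3, 0.0, -2.3]
opening: 0.046
grasp_force: 30.0
```

Request:
arm_command(
  jaw=[0, 0, 0, 0, 0, 70, 70, 70, 70, 70, 70, 70, 70],
  slide=[
    [0, 0, 6],
    [0, 0, 12],
    [0, 0, 18],
    [0, 0, 23],
    [0, 0, 23],
    [0, 0, 23],
    [0, 0, 23],
    [0, 0, 23],
    [0, 0, 23],
    [0, 0, 23],
    [0, 0, -30],
    [0, 0, -65],
    [0, 0, -105],
  ],
  turn=[0, 0, 0, 0, 0, 0, 0, 0, 0, 0, 0, 0, 0],
)

```text
clock: 25.65
eef_pos: [0.4515, 0.266, 0.1667]
orientation: [-3.139, 0.001, 1.615]
ft_force: [0.3, 0.1, 0.0]
opening: 0.0614
grasp_force: 0.0
```

```bash
cat > loc.py <<'E'
import sys
from go import *
# rack-local target (x,y) m, world z, yaw deg
def loc(x,y): c,s=np.cos(.7225),np.sin(.7225); return .4799+c*x-s*y,.2337+s*x+c*y
if __name__=="__main__":
    a=list(map(float,sys.argv[1:])); X,Y=loc(a[0],a[1]); print(X,Y); go(X,Y,*a[2:])
E
python3 loc.py .121 -.22 .25 131.4; python3 loc.py 0 -.13 .25 131.4
```

```text
0.7161464125214623 0.1486786346220017
pos [0.4515 0.266  0.1667] yaw 92.51 -> slide [-128.9  259.   -83.8] turn -38.89 rows>= 8 j6 end -30.0
0.5658640760888614 0.13617986042776364
pos [0.4515 0.266  0.1667] yaw 92.51 -> slide [-134.8  108.3  -83.4] turn -38.89 rows>= 6 j6 end -28.0
```

Request:
arm_command(
  jaw=[100, 100, 100, 100, 100, 100, 100, 100, 100, 100, 100, 100, 100],
  slide=[
    [0, 0, -40],
    [0, 0, -84],
    [-129, 259, -84],
    [-129, 259, -84],
    [-129, 259, -84],
    [-129, 259, -84],
    [-129, 259, -84],
    [-129, 259, -84],
    [-129, 259, -84],
    [-129, 259, -84],
    [-129, 259, -84],
    [-129, 259, -84],
    [-129, 259, -84],
  ],
  turn=[0, 0, -38.9, -38.9, -38.9, -38.9, -38.9, -38.9, -38.9, -38.9, -38.9, -38.9, -38.9],
)

```text
clock: 26.73
eef_pos: [0.7155, 0.1495, 0.25]
orientation: [-3.141, -0.001, 2.294]
ft_force: [-0.2, -0.5, 0.0]
opening: 0.088
grasp_force: 0.0
```

```bash
python3 - <<'E'
from find import *
f=grab_frame("top"); silver(f)
f=grab_frame("side"); a=cv2.resize(f["image"][170:390,120:300,::-1],None,fx=2.2,fy=2.2,interpolation=cv2.INTER_CUBIC)
g=grab_frame("wrist"); b=cv2.resize(g["image"][0:400,60:500,::-1],None,fx=.9,fy=1.21)
b=cv2.resize(b,(400,a.shape[0])); cv2.imwrite("pics/chk.png",np.hstack([a,b]))
print(proj(g,[[.7161,.1487,.1218]]),a.shape)
E
python3 loc.py .1195 -.22 .111 131.4
```

```text
[ 0.662 -0.297] px [358. 184.] area 174 wh [18 17]
[ 0.284 -0.234] px [340. 316.] area 486 wh [33 33]
[[280.15966746 201.98460651]] (484, 396, 3)
0.7150211801417826 0.147686741436361
pos [0.7159 0.1498 0.2507] yaw 131.48 -> slide [ -1.   -2.1 139.7] turn 0.08 rows>= 4 j6 end -30.0
```

View pics/chk.png

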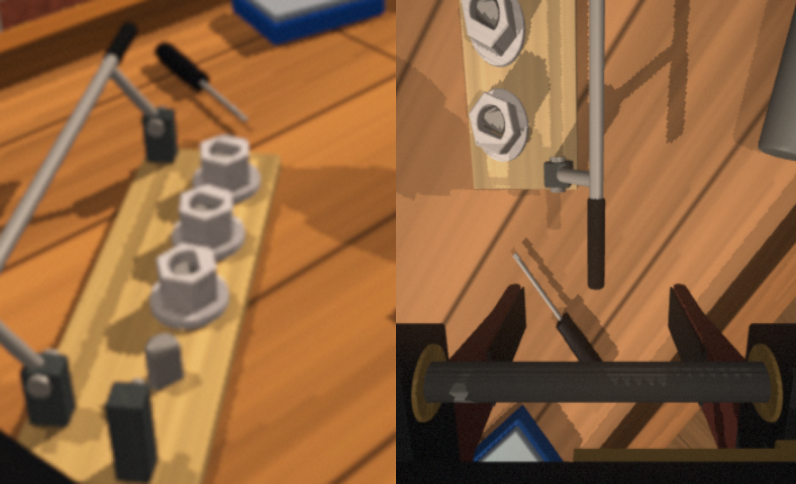

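Request:
arm_command(
  jaw=[100, 100, 100, 100, 100, 0, 0, 0, 0, 0, 0, 0, 0, 0, 0, 0, 0, 0, 0, 0],
  slide=[
    [-1, -2, 40],
    [-1, -2, 80],
    [-1, -2, 110],
    [-1, -2, 139],
    [-1, -2, 139],
    [-1, -2, 139],
    [-1, -2, 139],
    [-1, -2, 139],
    [-1, -2, 139],
    [-1, -2, 139],
    [-1, -2, 139],
    [-1, -2, 139],
    [-1, -2, 139],
    [-1, -2, 139],
    [-1, -2, 139],
    [-1, -2, 139],
    [-1, -2, 139],
    [-1, -2, 139],
    [-1, -2, 139],
    [-1, -2, 139],
  ],
  turn=[0, 0, 0, 0, 0, 0, 0, 0, 0, 0, 0, 0, 0, 0, 0, 0, 0, 0, 0, 0],
)

```text
clock: 28.55
eef_pos: [0.7163, 0.1472, 0.1113]
orientation: [3.141, 0.0, 2.294]
ft_force: [2.2, 2.7, -0.2]
opening: 0.017
grasp_force: 30.0
```

Run:
```python
from h import *
o=manip.observe(); print(o["eef_pos"],o["opening"],o["ft_force"])
c,s=np.cos(.7225),np.sin(.7225)
d=o["eef_pos"][:2]-[.4799,.2337]; X=c*d[0]+s*d[1]; Z=o["eef_pos"][2]+.011
a=np.arctan2(Z-.062,.075-X); print("q",a-.1326,np.hypot(.075-X,Z-.062))
R=rot(o["orientation"]);ey=np.array([c,s,0])
for q in list(np.linspace(a-.1326,.2,19)[1:])+[.15,.1,.05,0]:
    A=q+.1326; D=ey*(-.0757*(np.cos(A)-np.cos(a)))+np.array([0,0,.0757*(np.sin(A)-np.sin(a))]); print(q.round(2),(R.T@D*1000).round(1)[1:])
```

```text
[0.71629554 0.147195   0.11131949] 0.016952871711058005 [ 2.19841376  2.74668201 -0.16359368]
q 2.0805418387848023 0.07533412054843155
1.98 [-6.6 -4.4]
1.87 [-13.6  -8.1]
1.77 [-20.9 -11.1]
1.66 [-28.5 -13.2]
1.56 [-36.3 -14.6]
1.45 [-44.2 -15.1]
1.35 [-52.1 -14.8]
1.24 [-59.9 -13.7]
1.14 [-67.6 -11.8]
1.04 [-75.   -9.1]
0.93 [-82.1  -5.7]
0.83 [-88.8  -1.5]
0.72 [-95.    3.4]
0.62 [-100.7    8.9]
0.51 [-105.8   14.9]
0.41 [-110.2   21.5]
0.3 [-114.    28.5]
0.2 [-116.9   35.8]Traceback (most recent call last):
  File "<stdin>", line 8, in <module>
AttributeError: 'float' object has no attribute 'round'
```

Request:
arm_command(
  jaw=[0, 0, 0, 0, 0, 0, 0, 0, 0, 0, 0, 0, 0, 0, 0, 0, 0, 0, 0],
  slide=[
    [0, -6.6, -4.4],
    [0, -13.6, -8.1],
    [0, -20.9, -11.1],
    [0, -28.5, -13.2],
    [0, -36.3, -14.6],
    [0, -44.2, -15.1],
    [0, -52.1, -14.8],
    [0, -60, -13.7],
    [0, -67.6, -11.8],
    [0, -75, -9],
    [0, -82, -5.7],
    [0, -88.8, -1.5],
    [0, -95, 3.4],
    [0, -100.7, 9],
    [0, -105.8, 15],
    [0, -110.2, 21.5],
    [0, -114, 28.5],
    [0, -117, 36],
    [0, -117, 36],
  ],
  turn=[0, 0, 0, 0, 0, 0, 0, 0, 0, 0, 0, 0, 0, 0, 0, 0, 0, 0, 0],
)

```text
clock: 30.13
eef_pos: [0.6288, 0.0699, 0.0749]
orientation: [3.139, 0.001, 2.293]
ft_force: [3.9, 5.1, -3.1]
opening: 0.0175
grasp_force: 30.0
```

Request:
arm_command(
  jaw=[0, 0, 0, 0, 0, 0, 0],
  slide=[
    [0, -1, 4],
    [0, -2, 7],
    [0, -3, 10],
    [0, -3.5, 13],
    [0, -3.5, 15.5],
    [0, -3.5, 16],
    [0, -3.5, 16],
  ],
  turn=[0, 0, 0, 0, 0, 0, 0],
)

```text
clock: 30.72
eef_pos: [0.6263, 0.0676, 0.0595]
orientation: [3.14, 0.001, 2.293]
ft_force: [4.0, 4.8, -1.9]
opening: 0.0176
grasp_force: 30.0
```

```bash
cat > q.py <<'E'
from h import *
o=manip.observe(); print(o["eef_pos"].round(4),o["ft_force"].round(1))
c,s=np.cos(.7225),np.sin(.7225)
d=o["eef_pos"][:2]-[.4799,.2337]; X=c*d[0]+s*d[1]; Z=o["eef_pos"][2]+.011
print("X,Z",X,Z,"q",np.arctan2(Z-.062,.075-X)-.1326)
E
python3 q.py
```

```text
[0.6263 0.0676 0.0595] [ 4.   4.8 -1.9]
X,Z -1.8874818015920947e-05 0.07049708992808024 q -0.019814648586685912
```

Request:
arm_command(
  jaw=[100, 100, 100, 100, 100, 100, 100, 100, 100, 100, 100, 100, 100, 100, 100],
  slide=[
    [0, 0, 0],
    [0, 0, 0],
    [0, 0, 0],
    [0, 0, 0],
    [0, 0, 0],
    [0, 0, -20],
    [0, 0, -50],
    [0, 0, -90],
    [0, 0, -130],
    [0, 0, -170],
    [-60, 0, -190],
    [-100, 0, -190],
    [-100, 0, -190],
    [-100, 0, -190],
    [-100, 0, -190],
  ],
  turn=[0, 0, 0, 0, 0, 0, 0, 0, 0, 0, 0, 0, 0, 0, 0],
)

```text
clock: 31.97
eef_pos: [0.6916, -0.0088, 0.2487]
orientation: [-3.141, -0.001, 2.292]
ft_force: [-0.5, -0.2, -0.8]
opening: 0.0875
grasp_force: 0.0
```

Run:
```python
from find import *
from loc import loc
f=grab_frame("side"); S=3
im=cv2.resize(f["image"][190:390,100:290,::-1],None,fx=S,fy=S,interpolation=cv2.INTER_CUBIC)
for q,col in((0,(0,255,0)),(.17,(0,0,255))):  # predicted bar axis shut / just outside the catch
    A=q+.1326; x=.075-.0757*np.cos(A); z=.062+.0757*np.sin(A)
    p=(proj(f,[[*loc(x,y),z] for y in(-.255,.17)])-[100,190])*S
    cv2.line(im,*[tuple(map(int,v)) for v in p],col,1)
cv2.imwrite("pics/end.png",im)
g=grab_frame("top"); silver(g)
```

```text
[ 0.662 -0.297] px [358. 184.] area 179 wh [18 19]
[ 0.283 -0.234] px [340. 316.] area 486 wh [33 33]
```

View pics/end.png

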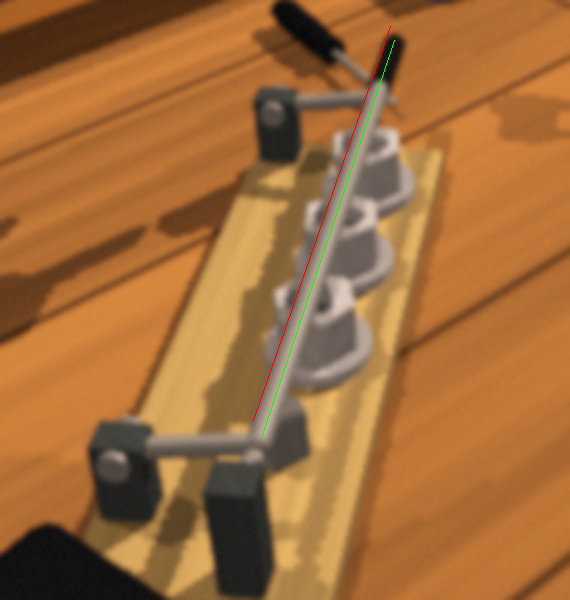

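```bash
python3 -c "
from cell import order; print(order.finish_job())"
```

```text
the job is handed in; nothing more can be done
None
```

The job is handed in at about 32 s: the three collars present are home on posts 0, 1 and 2, the keeper looks shut in its catch (about 0 rad in the last side view), and the plain ring is where it was; the hand-in returned no verdict.

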